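Build up a two-tier lunch box on its serving tray

ROBOT

A 6-joint arm with a two-finger parallel gripper is mounted at the origin on the work surface. World frame = base frame: x ahead of the robot, y to its left, z up, the work surface at z = 0. Lengths are in m, angles in rad, forces in N, time in s.
With the tool pointing down it reaches from about 0.275 to 0.825 m from the base axis. Payload 4.9 kg.
Tool frame: the origin (TCP) lies midway between the tips of the shut fingers; the grasp point (between the pads) lies 19 mm behind it (grip_point_offset is the distance from the TCP to the grasp point, in m); z points along the fingers, y is the line along which they close (so a half turn about z gives the same grasp; the last joint's range is limited). The gripper opens to 85 mm and grips with 20 to 120 N. Pads are 22 mm wide; open, the fingers measure 114 mm over their backs; the gripper's body (76 mm by 85 mm) begins 54 mm behind the grasp point. The pads swing forward as they close: fully open they stand 13 mm farther back than shut.
Start: joints at [0.981, 0.326, -0.193, 1.052, 0, 1.437], TCP at [0.242, 0.494, 0.231] pointing down, gripper open.
Joint ranges: [-2.65, 2.65], [-0.97, 1.79], [-1.3, 1.35], [-1.93, 2.1], [-1.47, 1.37], [-3.14, 3.14]. Speed limits (rad/s): [2.57, 2.57, 3.14, 3.14, 3.14, 3.14].

INTERFACE

Orientations are given as a rotation vector (axis times angle).
In Python, from cell import * gives the robot as it stands. Calls block until the motion is done:
- movep(position, orientation): joint-space move of the TCP to a pose.
- move_l(position, velocity=0.15, rot=None, until_force=None): straight line of the TCP; rot=None keeps the orientation; velocity is the mean speed in m/s. With until_force (N) it stops when the force on the tool has changed by that much, and returns True; else False.
- set_joints(angles): joint-space move.
- let_go() and grab(newtons=None): open the fingers fully, or close them until they stop; newtons is the grip in N (None keeps the last).
- sleep(seconds).
- ik(position, orientation): joint angles nearest the present ones, or None.
- get_state(): the state.
- grab_frame(name): name is "scene" or "top" or "wrist"; returns a dict with "img" (384x512x3 uint8, red, green, blue), "fx", "fy", "cx", "cy" (pixels), "cam_to_world" (4x4, takes a point from camera to world coordinates); the wrist camera has in their place "T_tool_cam" (4x4, takes a point from camera to tool coordinates, whose origin is the TCP and whose axes are the flange's). Camera axes: x right, y down, z forward; pixel columns grow to the right and rows downward; lengths in m; the calibration is good to about 2 mm. A picture is of the moment at which its call begins: read the wrist's pose just before it. There is no depth.
A pose or a line that the arm cannot do raises MotionError and nothing moves.
- sign_off(): hands the job in; it is judged then, once.
Trained networks look in the newest picture that a camera, given by its name, has taken for a name from the list of things; names that differ only in an ending like _2 or _b are one class to them, and where a whole thing is asked for, a point or a joint stands for the part that bears it (a point fixed in the world has none). Each returns a list of dicts, best first, with "score" (0 to 1); they miss things now and then, are a little off and sometimes report something else, mostly with a low value. They report only what shows in the picture. A call takes as long as a camera call. They do not tell look-alikes from the thing itself.
- spot_in(camera, name): "centre" ([column, row] in pixels, amid what is visible of it).
- silhouettes(camera, name): "mask" (384x512 bool, what is visible of it) and "centre" ([column, row] in pixels, amid what is visible of it).
- tip_of(camera, name): "centre" ([column, row] in pixels: a listed point, or the origin of a listed thing).
The state is a dict: "clock": time; "q": joint angles; "joint_velocities": joint speeds; "tau": joint torques, N m; "position": TCP position; "eef_rot": TCP orientation; "contact_force": force on the tool from outside, world axes, zero at the start; "wrist_torque": the same for the moment, N m; "finger_gap": opening from 0.0 (shut) to 1.0 (fully open); "grasp_force": force on a finger pad.
Only numpy, scipy, OpenCV 4.12 (cv2) and the standard library are available. Lean on these libraries where they do the work, as an engineer would, in place of code of your own. Each camera call takes 0.05 s, during which the arm holds its last target. There are 200 camera calls.

TASK

Build up the last lunch box on the wooden serving tray. Do it in this order: set the navy lower tier flat on the free half of the tray, lengthways along the tray; stand the little amber dressing pot with the yellow cap upright in the tier's empty bay; fit the mint upper tier onto the lower one; fit the wooden lid onto that; and last lay the red chopstick case in the cradle on the lid. Seat every part fully, put the parts down gently rather than dropping them, and leave the little stoneware dish and the salt pot where they stand.

Things in the scene. Friction and masses are not known exactly. Their poses are not given: they have to be found in the camera images.
- tray_free (a point): Wooden tray 330 x 260 mm, immovable, floor 8 mm thick, rim 8 mm above the floor. One long half carries a stoneware bowl and cup (tops 32 and 48 mm over the floor); the other is free. Point: on the floor, centre of the free half; x along the tray's long side, y away from bowl and cup; 67 mm to the rim (+y) and bowl (-y), 157 mm in x. The lower tier may lie up to 35 mm across, 70 mm along from it.
- lower_c (a point): Lower tier, loose: open navy box 160 (x) x 60 (y) x 45 mm high, walls and floor 4 mm, flat bottom. Point: its centre, 22.5 mm above the underside. -x part: full of brown rissoles. +x part, from x = -16 to +76 mm and 52 mm wide: the empty bay, its middle at x = +30 mm, its floor 18.5 mm below the point. 0.16-0.26 kg. Grip across the 60 mm. May lie either way round.
- pot_c (a point): Dressing pot, loose: closed amber jar with yellow cap, 34 mm diameter, 30 mm high, upright. Point: its centre, 15 mm up. It may stand anywhere in the bay, its top then 11 mm below the tier's rim: go in with the fingers before and behind it along the tier's x, where a pot in the middle of the bay has 29 mm on either side. 0.04-0.065 kg.
- upper_c (a point): Upper tier, loose: open mint-green box 160 (x) x 60 (y) x 47 mm high with tomatoes and egg below its rim. Its lowest 7 mm are a tapered foot (142 x 42 mm below, 148 x 48 mm above) that drops into the lower tier's 152 x 52 mm mouth, either way round. Point: its centre, 23.5 mm up; seated, it is 39 mm above the lower tier's point. 0.16-0.26 kg. Grip across the 60 mm.
- lid_c (a point): Lid, loose: dark wooden slab 160 (x) x 60 (y) mm, 25 mm high with its 7 mm tapered foot (as the upper's), foot down. It drops into the upper tier's 152 x 52 mm mouth, either way round. Point: 12.5 mm up, 12.5 mm under the flat top; seated, 29 mm above the upper tier's point. Ridges 5 mm high frame a cradle 152 x 34 mm on top, its sides open over the middle 66 mm. 0.08-0.13 kg. Grip across 60 mm.
- case_c (a point): Chopstick case, loose: closed red bar 140 (x) x 20 (y) x 15 mm high with a black ring. Point: its centre, 7.5 mm up; lying in the lid's cradle (long sides along the lid's x) it is 20 mm above the lid's point. 0.03-0.055 kg. Grip across the 20 mm at the middle, where the cradle is open for fingers.
- dish: Bystander among the parts: little round stoneware dish, dark outside, white inside, one rissole in it, 72 mm wide, 26 mm high, loose. Origin: centre of its underside. Leave it where it stands.
- salt: Bystander left of the parts: terracotta salt pot with a pale wooden lid, 56 mm wide, 47 mm high, loose. Origin: centre of its underside. Leave it where it stands. Jars, tubs and kitchen equipment up to 0.3 m tall stand along the far edge of the worktop (beyond x = 0.79 m) and its sides (beyond 0.5 m left and right).
There are look-alikes about, which are no part of the job. Of the things like the part that bears pot_c, leave any that is purple; of the rest the smaller one is meant.

How it is judged:
By the outcome, as a careful person would: the job done as asked, in the order asked, and still so for the second after the job is handed in, with the robot touching nothing.
It also fails if it takes over 131 s, if anything falls off the work surface, if the arm or the gripper's body presses on something with over 40 N, if the wrist force passes 120 N, or if a joint passes its speed limit or range.

## Working session

There is one attempt and no reset: what is moved stays moved. The work goes in short steps, each a Python script; the robot and the scene stay as the last script left them, time stands still between calls to the robot, and variables do not carry over. Pictures are saved under pics/ and viewed, at most 14 in all, crops included, and the job is handed in when it is done.

```bash
ls; mkdir -p pics; cat > h.py <<'E'
from cell import *
import numpy as np, cv2
from scipy.spatial.transform import Rotation as R
def cam(name):
    s=get_state(); f=grab_frame(name)
    if name=="wrist":
        T=np.eye(4);T[:3,:3]=R.from_rotvec(s["eef_rot"]).as_matrix();T[:3,3]=s["position"]
        f["cam_to_world"]=T@np.array(f["T_tool_cam"])
    return f
def px2w(f,c,z):
    M=np.array(f["cam_to_world"]);d=M[:3,:3]@np.array([(c[0]-f["cx"])/f["fx"],(c[1]-f["cy"])/f["fy"],1])
    return M[:3,3]+d*(z-M[2,3])/d[2]
def save(f,n): cv2.imwrite("pics/"+n,f["img"][:,:,::-1])
E
python3 - <<'E'
from h import *
print(get_state())
H=dict(tray_free=.008,lower_c=.0225,pot_c=.015,upper_c=.0235,lid_c=.0125,case_c=.0075,dish=0,salt=0)
F={}
for c in("scene","top"):
    f=cam(c);save(f,c+".png");print(c,np.array(f["cam_to_world"])[:3].round(3).tolist(),f["fx"])
    for n,z in H.items():
        for d in tip_of(c,n)[:4]: print(n,round(d["score"],2),np.round(d["centre"]),px2w(f,d["centre"],z).round(3))
E
```

```text
pics
{'clock': 0.0, 'q': array([ 9.80792723e-01,  3.26935367e-01, -1.93592313e-01,  1.05199821e+00,
        2.17902445e-05,  1.43657729e+00]), 'joint_velocities': array([7.97751723e-04, 1.36538427e-03, 5.66765933e-04, 7.57424361e-05,
       1.00782554e-03, 5.63483153e-05]), 'tau': array([-1.14819490e-03, -4.43403161e+01,  2.62438542e+01,  1.55880419e-02,
       -2.03302038e-04, -3.98797198e-06]), 'position': array([0.24175704, 0.49336745, 0.23050327]), 'eef_rot': array([-7.09620488e-01, -3.05974827e+00,  2.52797253e-03]), 'contact_force': array([-0.92648283,  0.0556208 ,  0.02596501]), 'wrist_torque': array([0.00199037, 0.02015146, 0.00631215]), 'grasp_force': 0.0, 'finger_gap': 1.005548238307512}
scene [[0.528, 0.56, -0.638, 1.241], [0.849, -0.329, 0.413, -0.327], [0.021, -0.76, -0.649, 0.761]] 479.93502732979186
tray_free 0.62 [103. 258.] [ 0.509 -0.228  0.008]
lower_c 0.58 [294. 156.] [0.431 0.315 0.022]
pot_c 0.81 [252. 217.] [0.567 0.102 0.015]
pot_c 0.67 [256. 238.] [0.628 0.074 0.015]
pot_c 0.64 [237. 261.] [0.664 0.005 0.015]
upper_c 0.81 [253. 169.] [0.426 0.189 0.023]
lid_c 0.72 [306. 218.] [0.631 0.207 0.012]
lid_c 0.32 [105. 257.] [ 0.514 -0.223  0.013]
case_c 0.74 [210. 188.] [0.417 0.071 0.007]
dish 0.87 [342. 204.] [0.627 0.319 0.   ]
salt 0.79 [349. 166.] [0.516 0.433 0.   ]
top [[0.016, -0.996, 0.087, 0.485], [-0.999, -0.013, 0.032, 0.107], [-0.031, -0.088, -0.996, 0.867]] 351.19275941425025
tray_free 0.76 [402. 220.] [ 0.509 -0.219  0.008]
lower_c 0.85 [182. 252.] [0.425 0.311 0.022]
pot_c 0.72 [283. 165.] [0.639 0.071 0.015]
pot_c 0.65 [316. 155.] [ 0.664 -0.009  0.015]
upper_c 0.67 [226. 254.] [0.422 0.204 0.023]
case_c 0.95 [286. 255.] [0.421 0.062 0.007]
dish 0.86 [182. 170.] [0.627 0.322 0.   ]
salt 0.68 [135. 220.] [0.499 0.437 0.   ]
salt 0.32 [281. 165.] [0.642 0.074 0.   ]
```

View pics/top.png

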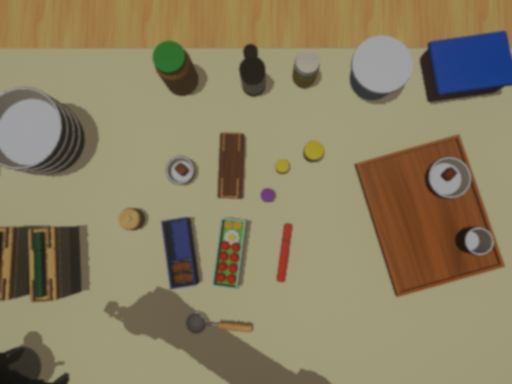

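View pics/scene.png

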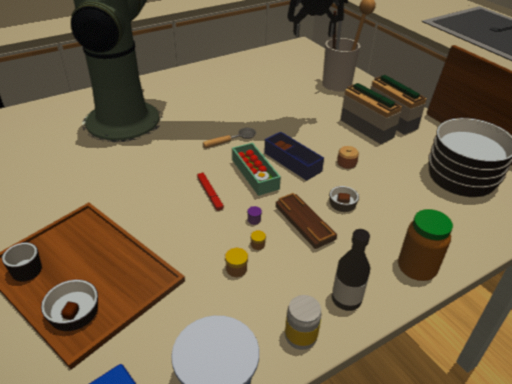

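The top view shows the navy box at (181,252) with its bay towards +x (image up), mint at (230,252), the lid at (231,165), the case at (285,252) and the small yellow pot at (283,166). The larger yellow one at (314,150) and the purple one at (268,195) are decoys. The tray's free half is the left one, around (402,220). Next I'll get orientations and the tray axes.

```bash
cat >> h.py <<'E'
def rect(f,mask,z):
    """min-area rectangle (world, at height z) of a mask: centre, long, short, yaw of long axis"""
    m=mask.astype(np.uint8); n,l,st,_=cv2.connectedComponentsWithStats(m); k=1+np.argmax(st[1:,4])
    p=np.array(cv2.findContours((l==k).astype(np.uint8),0,1)[0][0])[:,0,:]
    P=np.array([px2w(f,q,z)[:2] for q in p.astype(float)])
    (c,(a,b),t)=cv2.minAreaRect((P*1000).astype(np.float32))
    if a<b:a,b,t=b,a,t+90
    t=(t+90)%180-90
    return np.array(c)/1000,a,b,np.radians(t)
E
python3 - <<'E'
from h import *
f=cam("top")
for n,z in dict(lower_c=.045,upper_c=.047,lid_c=.025,case_c=.015).items():
    for d in silhouettes("top",n)[:3]: print(n,round(d["score"],2),np.round(d["centre"]),[np.round(v,3) for v in rect(f,d["mask"],z)])
hsv=cv2.cvtColor(f["img"],cv2.COLOR_RGB2HSV)
m=(hsv[...,0]<14)&(hsv[...,1]>130)&(hsv[...,2]>60); m[:,:345]=0;m[:130]=0
m=cv2.morphologyEx(m.astype(np.uint8),cv2.MORPH_OPEN,np.ones((3,3)))
c,a,b,t=rect(f,m,.016);print("tray",c,a,b,t)
print(get_state()["position"], grab_frame("wrist")["T_tool_cam"], grab_frame("wrist")["fx"])
E
```

```text
lower_c 0.82 [183. 253.] [array([0.426, 0.309]), np.float64(160.679), np.float64(69.419), np.float64(0.174)]
upper_c 0.93 [225. 254.] [array([0.426, 0.195]), np.float64(162.075), np.float64(65.069), np.float64(-0.093)]
lid_c 0.87 [232. 167.] [array([0.638, 0.196]), np.float64(161.373), np.float64(62.68), np.float64(-0.017)]
case_c 0.71 [284. 249.] [array([0.428, 0.065]), np.float64(137.372), np.float64(22.684), np.float64(-0.109)]
tray [ 0.52441486 -0.27586447] 326.01531982421875 259.1239929199219 0.2926734808954653
[0.24210641 0.49386273 0.23128012] [[ 1.24637929e-04 -9.55295606e-01 -2.95652311e-01  7.62678579e-02]
 [ 9.99999722e-01 -9.82914060e-05  7.39162980e-04 -4.89618914e-04]
 [-7.35179228e-04 -2.95652320e-01  9.55295329e-01 -1.42698188e-01]
 [ 0.00000000e+00  0.00000000e+00  0.00000000e+00  1.00000000e+00]] 280.1227245680737
```

View pics/w_lower.png

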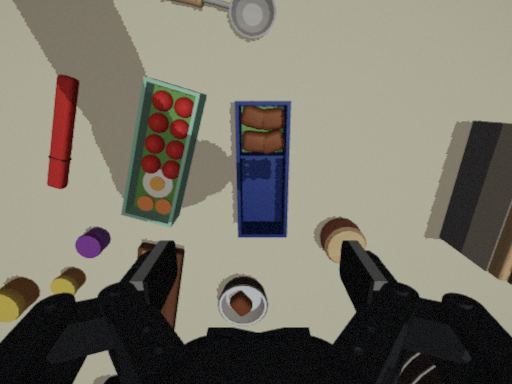

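The wrist view shows the navy box at cols 236–291, rows 102–238, with its bay towards the bottom of the image (world +x). The 161.6 x 61.1 mm measurement matches. I'll pick it up and place it.

```bash
cat >> h.py <<'E'
def pick(xy,yaw,ztcp,N=40,up=.2):
    p=get_state()["position"]; r=rv(yaw)
    movep([*xy,max(ztcp+.08,.1)],r); move_l([*xy,ztcp],.08); grab(N); sleep(.2); st()
    move_l([*xy,up],.2); st()
def place(xy,yaw,ztcp,up=.25,F=4):
    r=rv(yaw); movep([*xy,max(ztcp+.06,.15)],r); sleep(.3)
    move_l([*xy,ztcp+.015],.08); sleep(.2)
    hit=move_l([*xy,ztcp-.002],.02,until_force=F); print("hit",hit); st()
    let_go(); sleep(.3); st(); move_l([*xy,ztcp+.05],.08); move_l([*xy,up],.25); st()
E
python3 - <<'E'
from h import *
pick((.4239,.3151),.1732,.010)
place(FREE,TYAW,.018,up=.223)
sleep(.2)
b=look("lower_c",FREE,TYAW,.053,"w_tray.png")
E
```

```text
t5.0 p [0.4243 0.3152 0.0106] F [-0.7 -0.8  5.9] gap 0.699 gf 44.4
t6.1 p [0.423  0.3146 0.1987] F [-0.8 -0.5 -2. ] gap 0.695 gf 43.7
hit True
t10.9 p [ 0.5078 -0.2184  0.0186] F [-1.  -0.9  3.7] gap 0.699 gf 44.5
t11.6 p [ 0.5068 -0.2178  0.0178] F [ 0.3  0.7 -0. ] gap 1.001 gf 0.0
t13.1 p [ 0.5073 -0.2181  0.2216] F [-0.8  0.4 -0.3] gap 0.999 gf 0.0
lower_c look (array([ 0.5077536 , -0.21789258]), 160.7237091064453, 60.9329833984375, np.float64(0.29595492812212004)) t 13.9
```

View pics/w_tray.png

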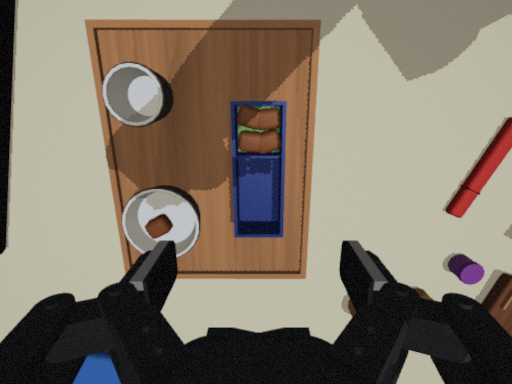

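The tier sits flat and aligned with the tray, at cols 232–285, with the bay end at rows 152–238. Next is the pot. I'll close at 45° to clear its neighbours and grip near the cap.

```bash
python3 - <<'E'
from h import *
xy=np.array([.634,.072]);yaw=-.785
movep([*xy,.17],rv(yaw));sleep(.25)
f=cam("wrist");save(f,"w_pot.png")
C=[px2w(f,d["centre"],.015)[:2] for d in tip_of("wrist","pot_c")]
for d in silhouettes("wrist","pot_c"): print("sil",np.round(d["centre"]),d["mask"].sum(),px2w(f,d["centre"],.02).round(4))
print(np.round(C,4));st()
E
```

```text
sil [261. 177.] 863 [0.6353 0.0743 0.02  ]
sil [236. 248.] 1703 [ 0.6748 -0.0066  0.02  ]
sil [ 80. 252.] 5766 [ 0.5489 -0.1397  0.02  ]
sil [236. 104.] 979 [0.564  0.1095 0.02  ]
[[ 0.6375  0.0731]
 [ 0.6783 -0.0067]
 [ 0.5643  0.1089]]
t15.7 p [0.6341 0.0716 0.1701] F [-0.5  0.8  0.4] gap 0.998 gf 0.0
```

View pics/w_pot.png

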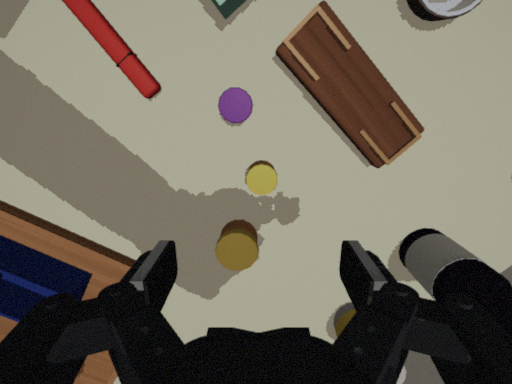

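The small yellow pot is at (261,179). Purple (236,105) and the larger yellow (237,248) stay clear of the fingers. I'll pick it and place it in the bay.

```bash
python3 - <<'E'
from h import *
pick((.6366,.0735),-.785,.019,N=20)
s=st()
xy=np.array([.5078,-.218])+.030*np.array([np.cos(.2945),np.sin(.2945)]); yaw=.2945-np.pi/2; z=.031
movep([*xy,z+.07],rv(yaw)); sleep(.3)
f=cam("wrist");save(f,"w_pot2.png")
for d in tip_of("wrist","pot_c")[:2]: print(px2w(f,d["centre"],.097)[:3],xy)
E
```

```text
t18.0 p [0.6368 0.0735 0.0194] F [-0.9  0.6  4.6] gap 0.382 gf 19.9
t19.1 p [0.6357 0.0735 0.1985] F [-0.5  0.4 -0.7] gap 0.384 gf 19.9
t19.1 p [0.6357 0.0735 0.1985] F [-0.5  0.4 -0.7] gap 0.384 gf 19.9
[ 0.53674465 -0.20782529  0.097     ] [ 0.53650842 -0.20929216]
```

View pics/w_pot2.png

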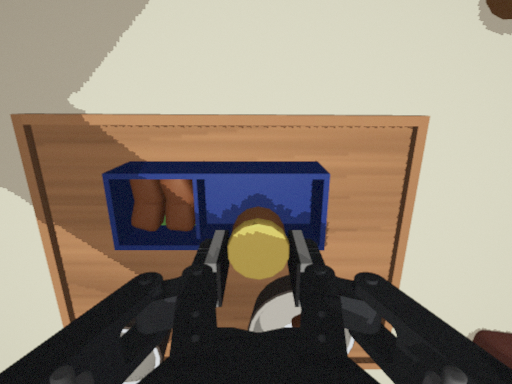

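The pot hangs upright at (260,245) between the fingers, over the bay at cols 200–325. I'll lower it and check the opening.

```bash
python3 - <<'E'
from h import *
xy=np.array([.5078,-.218])+.030*np.array([np.cos(.2945),np.sin(.2945)]);z=.031
move_l([*xy,z+.012],.08);sleep(.2);st()
print(move_l([*xy,z-.003],.02,until_force=2.5));st()
let_go();sleep(.2);st()
f=cam("wrist");save(f,"w_pot3.png")
E
```

```text
t21.7 p [ 0.537  -0.2095  0.0436] F [ 0.7  1.3 -0.9] gap 0.383 gf 20.0
True
t22.3 p [ 0.5364 -0.2092  0.0314] F [-0.8  0.4  4.6] gap 0.388 gf 20.3
t23.0 p [ 0.5356 -0.2088  0.0305] F [-0.5 -0.7 -3.4] gap 0.858 gf 23.6
```

View pics/w_pot3.png

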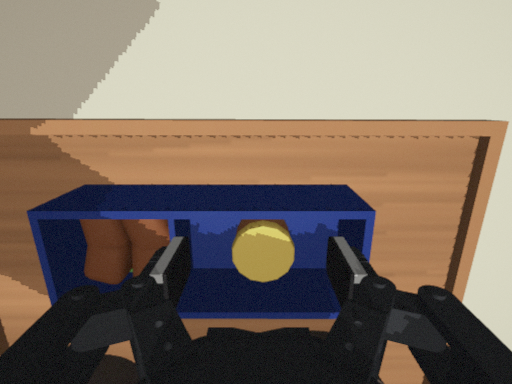

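The pot (263,250) stands in the bay and is released, but the fingers stalled on the bay's end walls at a gap of 0.858. I'll rise a few mm gently to see whether they slide free.

```bash
python3 - <<'E'
from h import *
p=get_state()["position"]
for k in(1,2,3,4):
    move_l([.5365,-.2093,.031+.0015*k],.01);sleep(.15);st()
f=cam("wrist");save(f,"w_pot4.png")
E
```

```text
t23.5 p [ 0.5365 -0.2093  0.0325] F [ 0.6 -0.7 -3.3] gap 0.863 gf 23.6
t23.9 p [ 0.5365 -0.2093  0.034 ] F [-0.3  1.  -4.1] gap 0.857 gf 23.6
t24.4 p [ 0.5365 -0.2093  0.0355] F [-0.3  0.3 -3.3] gap 0.861 gf 23.6
t24.8 p [ 0.5365 -0.2093  0.037 ] F [-0.4 -0.  -3.3] gap 0.86 gf 23.6
```

View pics/w_pot4.png

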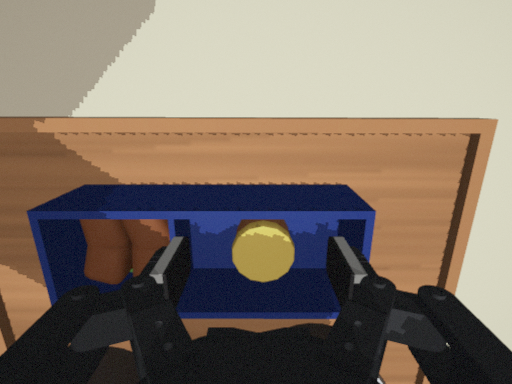

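The box rises with the fingers, so they are wedged. I'll set it back down, check the call signatures, and look closely at the finger tips.

View pics/zoom.png

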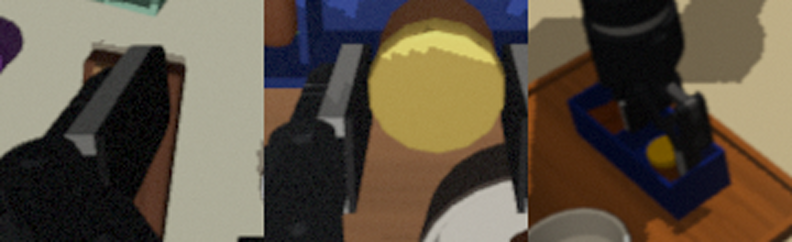

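The finger pads are plain slabs, with no taper to help. I'll measure how strongly they stick by lowering slightly and reading the force.

```bash
python3 - <<'E'
from h import *
for k in range(1,6):
    h=move_l([.5365,-.2093,.0308-.001*k],.01,until_force=15);sleep(.1);s=st()
    if h or s["contact_force"][2]>15: break
E
```

```text
t26.2 p [ 0.5368 -0.2094  0.03  ] F [ 0.6 -0.1 -1.3] gap 0.859 gf 24.3
t26.5 p [ 0.5368 -0.2095  0.0299] F [-1.3  1.2  6.7] gap 0.856 gf 28.7
t26.9 p [ 0.5368 -0.2095  0.0298] F [-3.2  2.5 13.5] gap 0.862 gf 31.1
t27.2 p [ 0.5368 -0.2094  0.0296] F [-5.   3.8 21.7] gap 0.865 gf 33.6
```

The fingers are wedged hard: friction is over 20 N and only gravity holds the tier down. So I need a different release:

1. Take the pot out and set it on clear table.
2. Regrip it with only about 4 mm of cap between the tips.
3. Set it down with the tool tilted about 10° along the tier. The opening +x finger then passes over the rim, and the other finger has room.

```bash
python3 - <<'E'
from h import *
yaw=.2945-np.pi/2; xy=[.5366,-.2093]
move_l([*xy,.0306],.01);sleep(.1);st()
grab(20);sleep(.2);st()
move_l([*xy,.11],.08);st()
b=np.array([.467,-.085]);r=rv(yaw)
movep([*b,.06],r);sleep(.2);move_l([*b,.023],.06);sleep(.1)
print(move_l([*b,.015],.02,until_force=2.5));s=st();z0=s["position"][2]
let_go();sleep(.2)
zt=z0+.0065
move_l([*b,zt],.03);grab(25);sleep(.2);st();move_l([*b,.11],.08);sleep(.2);st()
# candidate tilted pose
al=np.radians(10);t=.2945;yd=np.array([np.cos(t),np.sin(t),0])
Rm=R.from_rotvec(rv(yaw)).as_matrix();print("tool y",Rm[:,1].round(3),"x",Rm[:,0].round(3))
f=cam("wrist");save(f,"w_regrip.png")
E
```

```text
t27.8 p [ 0.5363 -0.2092  0.0301] F [ 0.7  0.1 -3.4] gap 0.862 gf 33.2
t28.6 p [ 0.537  -0.2095  0.0311] F [-0.3  0.3  5.2] gap 0.386 gf 20.0
t29.7 p [ 0.5362 -0.2091  0.1094] F [-0.5  0.8  0. ] gap 0.391 gf 19.9
True
t31.7 p [ 0.4676 -0.0852  0.0187] F [ 0.5 -1.1  1.2] gap 0.387 gf 20.6
t33.6 p [ 0.4669 -0.085   0.0253] F [-1.7  0.5  4.3] gap 0.376 gf 24.6
t35.0 p [ 0.4667 -0.0849  0.1096] F [ 0.4  0.9 -0.7] gap 0.37 gf 24.8
tool y [0.957 0.29  0.   ] x [-0.29   0.957 -0.   ]
```

View pics/w_regrip.png

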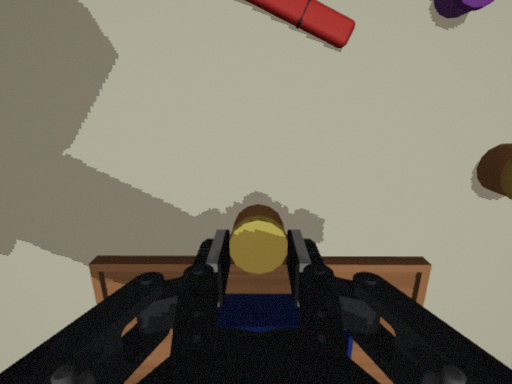

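The pot is held by the cap rim at (258,243). Now the tilted set-down.

```bash
python3 - <<'E'
from h import *
t=.2945;al=np.radians(10);yd=np.array([np.cos(t),np.sin(t),0])
x=np.array([-np.sin(t),np.cos(t),0]);y=np.cos(al)*yd+np.array([0,0,np.sin(al)]);z=np.cross(x,y)
r=R.from_matrix(np.c_[x,y,z]).as_rotvec()
xy=[.5365,-.2093];zc=.0399
print(ik([*xy,zc],r))
movep([*xy,zc+.06],r);sleep(.3);move_l([*xy,zc+.012],.06);sleep(.2);st()
print(move_l([*xy,zc-.003],.015,until_force=2.5));st()
let_go();sleep(.3);s=st()
if s["finger_gap"]>.97 and abs(s["contact_force"][2])<2:
    move_l([*xy,zc+.01],.03);st();move_l([*xy,.16],.1);st()
    b=look("lower_c",np.array([.5078,-.218]),.2945,.053,"w_bay.png")
else: save(cam("wrist"),"w_bay.png")
E
```

```text
[-0.57076323  0.4960703  -0.5090785   0.45180448  0.13258052  0.71309899]
t37.2 p [ 0.5368 -0.2095  0.0523] F [-0.3  0.9  0. ] gap 0.372 gf 24.8
True
t37.9 p [ 0.5365 -0.2093  0.0395] F [0.  0.1 4.2] gap 0.374 gf 25.3
t38.8 p [ 0.5357 -0.2089  0.0389] F [ 0.7 -0.1 -0.7] gap 1.001 gf 0.0
t39.3 p [ 0.5367 -0.2094  0.0502] F [0.4 0.9 1. ] gap 1.003 gf 0.0
t40.6 p [ 0.536  -0.209   0.1593] F [ 0.3 -0.3  0.6] gap 1.001 gf 0.0
lower_c look (array([ 0.50372803, -0.2191591 ]), 160.49891662597656, 62.31184387207031, np.float64(0.29575092998262)) t 42.3
```

View pics/w_bay.png

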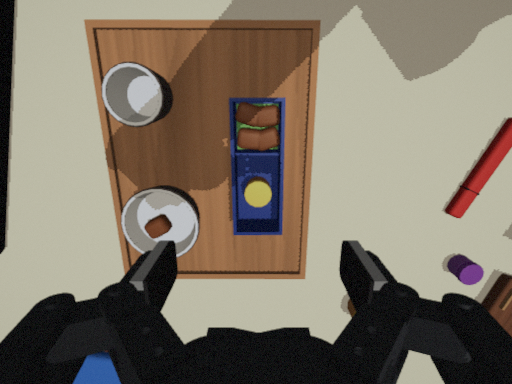

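The pot stands upright in the bay at (258,194), and the tier is at (0.5037, -0.2192). Next, the upper tier.

```bash
python3 - <<'E'
from h import *
b=look("upper_c",(.424,.2),-.093,.047)
b=look("upper_c",b[0],b[3],.047)
assert abs(b[1]-160)<5 and abs(b[2]-60)<5
pick(b[0],b[3],.016)
xy=np.array([.5037,-.2192]);yaw=.2958;z=.062
movep([*xy,z+.06],rv(yaw)); sleep(.3); move_l([*xy,z+.015],.08); sleep(.2)
h=move_l([*xy,z-.002],.02,until_force=5); print(h); s=st()
if s["position"][2]<z+.0025:
    let_go();sleep(.3);st();move_l([*xy,z+.05],.08);st()
    look("upper_c",xy,yaw,.093)
E
```

```text
upper_c look (array([0.42612994, 0.19662711]), 159.67678833007812, 60.06037902832031, np.float64(-0.10941490812146946)) t 44.2
upper_c look (array([0.4270665 , 0.19671118]), 160.8994140625, 61.80513381958008, np.float64(-0.11057444846008997)) t 44.8
t47.1 p [0.4274 0.1967 0.0166] F [-0.9 -0.8  5.7] gap 0.698 gf 43.4
t48.2 p [0.4261 0.1964 0.1988] F [ 0.9 -0.4 -1.9] gap 0.696 gf 43.6
True
t51.7 p [ 0.5035 -0.2191  0.0626] F [-0.4  0.3  4.5] gap 0.696 gf 44.4
t52.4 p [ 0.5025 -0.2185  0.0617] F [-0.9 -0.7 -0.4] gap 1.002 gf 0.0
t53.1 p [ 0.5034 -0.219   0.1118] F [-0.1  0.4 -0.4] gap 0.998 gf 0.0
upper_c look (array([ 0.50204599, -0.21827924]), 162.01394653320312, 61.15492248535156, np.float64(0.29421911301312004)) t 54.1
```

The upper tier is seated: it stopped at 0.0626 against 0.062 nominal. Now the lid, then a look at the stack.

```bash
python3 - <<'E'
from h import *
b=look("lid_c",(.638,.196),-.017,.025)
b=look("lid_c",b[0],b[3],.025)
assert abs(b[1]-160)<6 and abs(b[2]-60)<6
pick(b[0],b[3],.004)
xy=np.array([.5028,-.2188]);yaw=.295;z=.090
movep([*xy,z+.06],rv(yaw)); sleep(.3); move_l([*xy,z+.015],.08); sleep(.2)
h=move_l([*xy,z-.002],.02,until_force=5); print(h); s=st()
if s["position"][2]<z+.0025:
    let_go();sleep(.3);st();move_l([*xy,z+.05],.08);st()
    look("lid_c",xy,yaw,.111,"w_lid.png")
E
```

```text
lid_c look (array([0.6378515 , 0.19916344]), 161.71469116210938, 59.38068389892578, np.float64(-0.01826102927856433)) t 56.1
lid_c look (array([0.63768323, 0.19927342]), 160.635498046875, 59.374168395996094, np.float64(-0.015953666510119677)) t 56.7
t59.1 p [0.6382 0.1994 0.0048] F [-1.3 -0.1  5.2] gap 0.691 gf 44.8
t60.2 p [0.6368 0.1991 0.1984] F [ 0.2 -1.2 -0.8] gap 0.694 gf 44.1
True
t63.7 p [ 0.5026 -0.2187  0.0908] F [-1.1  1.3  4.5] gap 0.689 gf 44.8
t64.4 p [ 0.502  -0.2183  0.09  ] F [-0.8  0.6  1.1] gap 1.0 gf 0.0
t65.2 p [ 0.5025 -0.2187  0.1397] F [ 0.1  0.1 -0.1] gap 0.998 gf 0.0
lid_c look (array([ 0.50134384, -0.21814708]), 162.34585571289062, 61.44976043701172, np.float64(0.2801796934050357)) t 66.2
```

View pics/w_lid.png

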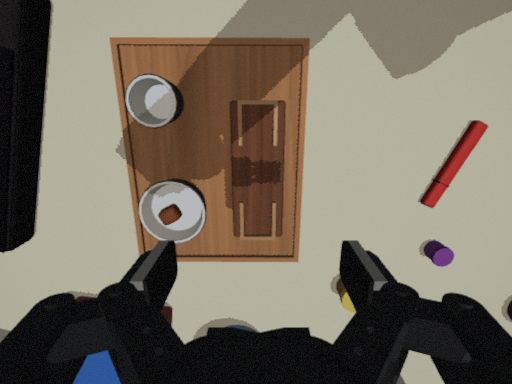

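The lid is seated and square, with the cradle at cols 238–278, rows 102–240. The last part is the chopstick case.

```bash
python3 - <<'E'
from h import *
b=look("case_c",(.428,.064),-.109,.013)
b=look("case_c",b[0],b[3],.013)
assert abs(b[1]-140)<6 and abs(b[2]-20)<5
pick(b[0],b[3],.003,N=30)
xy=np.array([.502,-.2185]);yaw=.294;z=.114
movep([*xy,z+.06],rv(yaw)); sleep(.3); move_l([*xy,z+.015],.08); sleep(.2)
h=move_l([*xy,z-.002],.02,until_force=3); print(h); s=st()
if s["position"][2]<z+.003:
    let_go();sleep(.3);st();move_l([*xy,z+.05],.08);st()
    look("case_c",xy,yaw,.126,"w_case.png")
E
python3 - <<'E'
from h import *
f=cam("scene");cv2.imwrite("pics/fin.png",cv2.resize(np.ascontiguousarray(f["img"][100:340,0:400,::-1]),(800,480)))
E
```

```text
case_c look (array([0.42734573, 0.06656237]), 137.08209228515625, 19.86505126953125, np.float64(-0.1165814746148727)) t 67.7
case_c look (array([0.42736212, 0.06616138]), 138.566162109375, 19.793373107910156, np.float64(-0.1259254416155247)) t 68.3
t70.9 p [0.4275 0.0662 0.0032] F [-1.8 -1.1  5.8] gap 0.225 gf 30.1
t72.0 p [0.4265 0.0662 0.1989] F [ 0.1  0.9 -0.1] gap 0.223 gf 29.4
True
t75.0 p [ 0.5018 -0.2184  0.1142] F [-0.2 -0.   4.7] gap 0.225 gf 30.0
t76.0 p [ 0.5013 -0.218   0.1136] F [1.1 0.2 0.1] gap 0.998 gf 0.0
t76.8 p [ 0.5017 -0.2183  0.1637] F [ 0.  -0.5 -1. ] gap 0.997 gf 0.0
case_c look (array([ 0.50005585, -0.21775848]), 138.86419677734375, 20.55882453918457, np.float64(0.28513836619670874)) t 77.7
```

View pics/w_case.png

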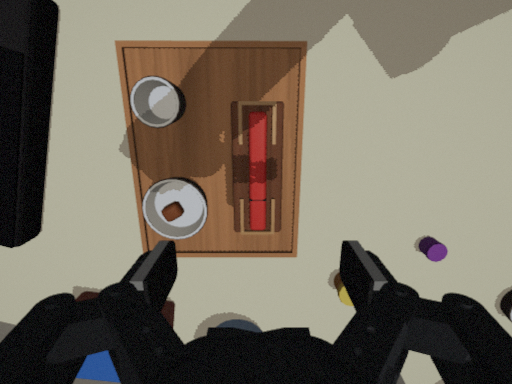

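View pics/fin.png

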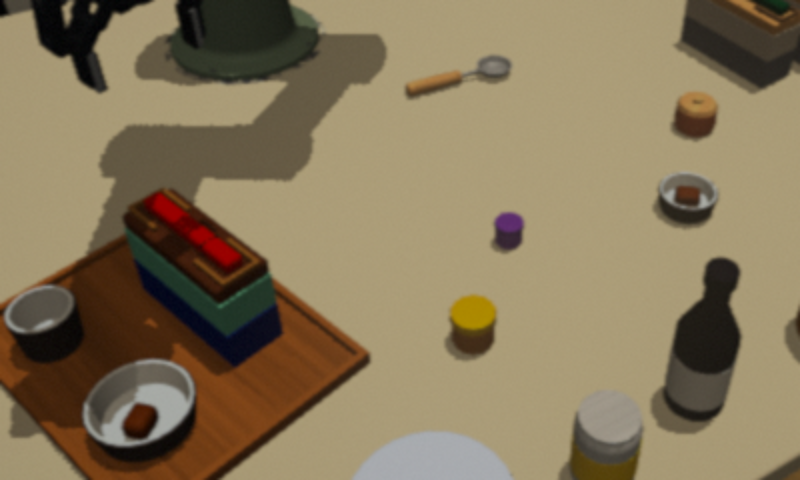

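The case lies in the cradle (cols 249–268, rows 112–230). The stack stands square and fully seated, and the dish, salt pot and decoys have not moved. I'll hand it in.

```bash
python3 -c "
from cell import *
print(sign_off())"
```

```text
the job is handed in; nothing more can be done
None
```

The lunch box is built and handed in at about 78 s: lower tier, pot, upper tier, lid and case, in that order and all seated. The pot needed a second go: its first release jammed the fingers in the bay and lifted the lower tier about 6 mm, so I set the tier back down, took the pot out and placed it again, tilted about 10° so that it rocked a few millimetres upright on release.

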